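# Set the lubrication selector and hold the grease gun on the tilted nipple

## Robot

A 6-joint arm with a two-finger parallel gripper is mounted at the origin on the work surface. World frame = base frame: x ahead of the robot, y to its left, z up, the work surface at z = 0. Lengths are in mm, angles in rad, forces in N, time in s.
With the tool pointing down it reaches from about 350 to 975 mm from the base axis. Payload 7.1 kg.
Tool frame: the origin (TCP) lies midway between the tips of the shut fingers; the grasp point (between the pads) lies 19 mm behind it (ctrl.grip_depth is the distance from the TCP to the grasp point, in mm); z points along the fingers, y is the line along which they close (so a half turn about z gives the same grasp; the last joint's range is limited). The gripper opens to 88 mm and grips with 3 to 60 N. Pads are 20 mm wide; open, the fingers measure 115 mm over their backs; the gripper's body (75 mm by 178 mm) begins 61 mm behind the grasp point.
Start: joints at [-1.247, 0.423, 1.63, -0, 1.089, -0.019], TCP at [210.095, -588.613, 222.675] pointing down, gripper open.
Joint ranges: [-3, 3], [-0.9, 2.11], [0.09, 2.58], [-1.31, 4.45], [0.11, 2.69], [-2.54, 2.54]. Speed limits (rad/s): [2.39, 2.39, 3.01, 3.14, 3.14, 3.14].

## Interface

Orientations are given as a rotation vector (axis times angle).
In Python, from workcell import get_obs, vision, ctrl gives the robot as it stands.
- The arm moves only by the tool step_arm, never from a script. Its argument "plan" is a list of rows, each a list of 7 numbers: the opening, from -1 (shut) to 1 (fully open), then the shift along the tool's x, y, z as a fraction of full scale, then the turn, a rotation vector about the tool's x, y, z as a fraction of full scale. In form: [[fingers, dx, dy, dz, wx, wy, wz], ...]. A call has 1 to 20 rows; each row shifts and turns the commanded pose from where the row before left it, along the tool's axes as they then stand; what a row does not reach is not made up. Full scale, the value 1, is 50 mm for a shift and 0.12 rad for a turn. A row lasts 1/8 s, in which the tool goes at most 62.5 mm and 10.7 degrees, less where a joint would pass 70% of its speed; a pose out of reach is approached as far as the arm can. A call with a number of a shift or a turn outside -1 to 1 is refused whole. A call with a gripper value outside its range is refused whole. The fingers move at their own pace and stop on an object; the grip force is fixed at half the most. Time passes only in rows, so rows that do not move let the fingers close. It gives the time, the measured TCP pose, the force, the opening and the grip force at its end, in the units of the state.
- get_obs(): the state, without advancing time (a new reading comes with each control period).
- vision.get_image(name): name is "scene" or "side" or "wrist"; returns a dict with "pixels" (420x560x3 uint8, red, green, blue), "depth" (420x560 float32, mm along the optical axis (not along the pixel's ray), 0 where there is no reading), "fx", "fy", "cx", "cy" (pixels), "T" (4x4, takes a point from camera to world coordinates); the wrist camera has in their place "T_tool_cam" (4x4, takes a point from camera to tool coordinates, whose origin is the TCP and whose axes are the flange's). Camera axes: x right, y down, z forward; pixel columns grow to the right and rows downward; lengths in mm; the calibration is good to about 2 mm. A picture is of the moment at which its call begins: read the wrist's pose just before it.
- ctrl.close_job(): hands the job in; it is judged then, once.
The state is a dict: "t": time; "qpos": joint angles; "qvel": joint speeds; "joint_torque": joint torques, N m; "ee_pos": TCP position; "orientation": TCP orientation; "ft_force": force on the tool from outside, world axes, zero at the start; "moment": the same for the moment, N m; "width": finger opening in mm; "grasp_force": force on a finger pad.
Only numpy, scipy, OpenCV 4.12 (cv2) and the standard library are available. Lean on these libraries where they do the work, as an engineer would, in place of code of your own. Each camera call takes 0.05 s, during which the arm holds its last target. There are 200 camera calls.

## Task

Grease the machine through its lubrication block: first turn the selector knob clockwise until it clicks in at the long mark and let go of it, then take the small push-type grease gun out of its wooden stand and press its nose squarely onto the tilted nipple. Push past the snap and well into the spring of the nose, and finish while holding the gun pressed there, in line with the nipple, the selector still at the long mark. Leave the other things on the bench where they are.

Things in the scene. Friction and masses are not known exactly. Their poses are not given: they have to be found in the camera images.
- selector (a joint): Selector angle, rad, growing clockwise from above (-0.10 to 1.95). Detents at 0, 0.6, 1.2, 1.8 (up to 0.12 Nm); left between two it springs into the nearer. The long mark is at 1.2, round dots mark the others. At 0 the pointer points along the block's -x, at 1.2 it has turned 1.2 rad from there towards the block's +y (the nipple's end). Starts in detent 0 or 0.6.
- selector_grip (a point): Grip point on the vertical axis of the black selector knob at the block's -y end: a bar 14 mm wide, 40 mm long and 29 mm high on a disc 42 mm across; the bar's top is 9 mm above this point, the disc's top 20 mm and the block's top 30 mm below it. The point turns with the knob: x lies along the bar, the -x end is the pointer, z is up.
- lube_block: Grey painted steel block, 110 mm (x) by 180 mm (y) by 60 mm high, bolted to the bench. Origin: centre of its underside. Its -x side faces roughly to the robot; the selector stands on top at y = -55 mm, the elbow with the nipple at y = +55 mm.
- nipple: The button-head grease nipple, fixed on a swivel elbow on the block's top. Origin at the elbow's bend, 22 mm above the block's top; its z axis runs out along the nipple and leans 0.44 rad (25 deg) from upright, roughly towards the robot. Flange 24 mm across at 8 to 14 mm along z, neck 11 mm, head 16 mm across at 25 to 33 mm.
- nipple_top (a point): Centre of the flat top of the nipple's head, 33 mm along z from the nipple's origin; same axes as the nipple.
- gun: Small push-type grease gun, about 0.3 kg, loose, hanging nose down in the stand. Origin: centre of its nose's mouth, nose out; z runs from nose to tail (up in the stand). Along z: steel nose sleeve 0 to 24 mm (33 mm across at the mouth), thin rod, collar 48 mm across at 40 to 50 mm (rests on the stand), square grip 30 by 30 mm at 50 to 106 mm (faces square to x and y), cap to 112 mm.
- gun_grip (a point): A good point to hold the gun: on its axis in the square grip, 74 mm from the origin along z; same axes as the gun.
- gun_sleeve (a joint): How far the nose sleeve is pushed back into the gun, m: 0 out, 0.013 hard stop. It gives way at 10 to 12 N within the first 1 mm, the force then falls to about 3 N at 5 mm, snaps up to 8 N at 7 mm and rises slowly to 10 N at 12 mm. It springs out again when let go. Well into the spring means more than 8 mm; 10 to 11 mm is best.
- gun_seat (a point): Centre of the floor of the nose's socket, 12 mm inside the mouth; it moves with the sleeve. The socket is 18.5 mm in diameter and flares to 24.5 mm at the mouth; it goes over the nipple's head, whose top meets this floor. Same axes as the gun.
- gun_stand: Dark wooden stand, 80 by 80 mm, 60 mm high, fixed to the bench, with an upright 40 mm hole from which the gun lifts straight up, by 45 mm or more. Origin: centre of its underside.
- file: Flat file with a wooden handle, 220 mm long, lying on the left of the bench. Bystander; origin on the bench about mid length.
- driver: Screwdriver with a black handle, 170 mm long, lying on the right of the bench. Bystander; origin mid length, on the bench.
- pin: Brass pin, 12 mm thick and 50 mm long, lying between the block and the stand. Bystander; origin under its middle.
- oil_can: Grey oil can, 52 mm in diameter, 120 mm high, standing at the far side of the bench. Bystander; origin: centre of its underside.
- jar: Amber jar, 60 mm in diameter, 75 mm high, standing at the far side of the bench, to the right. Bystander; origin: centre of its underside.
Mind the look-alikes: they are no part of the job. What is shaped like the gun but blue, red or turquoise is not meant.

How it is judged (in metres and radians):
On the way, in this order (a step that is already met when the one before it is completed fails the run):
1. the selector stands at the long mark and has been let go (value of joint selector between 1.05 and 1.35 rad and contact force between the fingers and lube_block below 0.2 N), for 0.2 s.
2. the gun has been lifted clear of the stand, the selector at the long mark (value of joint selector between 1.05 and 1.35 rad and height (world z) of gun above 0.065 m and contact force between the fingers and gun above 2 N), for 0.2 s.
3. the gun is snapped onto the nipple (value of joint selector between 1.05 and 1.35 rad and distance between gun_seat and nipple_top below 0.004 m and angle between the z axis of gun and the z axis of nipple, either way round below 0.13 rad and value of joint gun_sleeve above 0.008 m and contact force between gun and nipple above 3 N), for 0.2 s.
At the end, for the whole second after the job is handed in: The selector is within 0.15 rad of the long mark (1.2); the gun is on the nipple, socket floor within 4 mm of the nipple's top, axes within 0.13 rad, its nose pushed back by more than 8 mm and pressing on the nipple with more than 3 N; the fingers hold the gun, and it is still (all of step 3 and contact force between the fingers and gun above 2 N and linear speed of gun below 0.02 m/s and velocity of joint selector below 0.1 rad/s); the arm keeps its last pose, push and grip.
It fails at once if a bystander (file, screwdriver, pin, oil can, jar) is moved by more than 30 mm (distance of any of file, driver, pin, oil_can, jar from where it was at the start of the episode above 0.03 m).
It also fails if it takes over 58 s, if anything falls off the work surface, if the arm or the gripper's body presses on something with over 40 N, if the wrist force passes 120 N, or if a joint passes its speed limit or range.

## Working session

There is one attempt and no reset: what is moved stays moved. The work goes in short steps, Python scripts to look and compute and a tool call to move; the robot and the scene stay as the last step left them, time stands still between calls to the robot, and variables do not carry over. Pictures are saved under pics/ and viewed, at most 10 in all, crops included, and the job is handed in when it is done.

Besides the shell and the picture viewer there is one more tool, called after "Emit:" as name(argument=value, ...), one argument or row to a line, values as JSON. step_arm: Moves the arm, as the interface text tells. Its arguments: {"type":"object","properties":{"plan":{"type":"array","items":{"type":"array","items":{"type":"number","minimum":-1,"maximum":1}}}},"required":["plan"]}

```bash
ls; mkdir -p pics
cat > h.py <<'E'
import numpy as np, cv2, pickle
from scipy.spatial.transform import Rotation as R
from workcell import get_obs, vision, ctrl
def pose():
    o=get_obs(); T=np.eye(4); T[:3,:3]=R.from_rotvec(o["orientation"]).as_matrix(); T[:3,3]=o["ee_pos"]; return T
def grab(n):
    P=pose(); im=vision.get_image(n); im=dict(im)
    if n=="wrist": im["T"]=P@im["T_tool_cam"]
    return im
def save(im,f): cv2.imwrite(f,im["pixels"][:,:,::-1])
def cloud(im):
    d=im["depth"]; v,u=np.indices(d.shape)
    p=np.stack([(u-im["cx"])/im["fx"]*d,(v-im["cy"])/im["fy"]*d,d],-1)
    w=p@im["T"][:3,:3].T+im["T"][:3,3]; w[d==0]=np.nan; return w
def plane(im,u,v,z):
    r=im["T"][:3,:3]@np.array([(u-im["cx"])/im["fx"],(v-im["cy"])/im["fy"],1]); o=im["T"][:3,3]
    return o+r*(z-o[2])/r[2]
E
python3 - <<'E'
from h import *
ims={}
for n in("scene","side"):
    im=grab(n); ims[n]=im; save(im,f"pics/{n}0.png"); print(n,im["fx"],im["T"].round(3).tolist())
im=grab("wrist");print(im["T_tool_cam"].round(3).tolist())
pickle.dump(ims,open("i0.pkl","wb")); print(get_obs()["orientation"],ctrl.grip_depth)
cv2.imwrite("pics/both0.png",cv2.resize(np.hstack([ims["scene"]["pixels"],ims["side"]["pixels"]])[:,:,::-1],(800,300)))
E
```

```text
pics
scene 397.28557477699854 [[-0.044, 0.824, -0.565, 1126.341], [0.999, 0.045, -0.012, 22.107], [0.016, -0.564, -0.825, 841.36], [0.0, 0.0, 0.0, 1.0]]
side 390.4965018402376 [[-0.869, -0.286, 0.404, 208.504], [-0.495, 0.474, -0.728, 760.864], [0.017, -0.833, -0.553, 675.325], [0.0, 0.0, 0.0, 1.0]]
[[-0.0, -0.968, -0.249, 67.99], [1.0, -0.0, 0.0, 0.336], [-0.0, -0.249, 0.968, -161.842], [0.0, 0.0, 0.0, 1.0]]
[-3.09443900e+00 -5.35589126e-01  2.86157640e-04] 18.700000000000003
```

View pics/scene0.png

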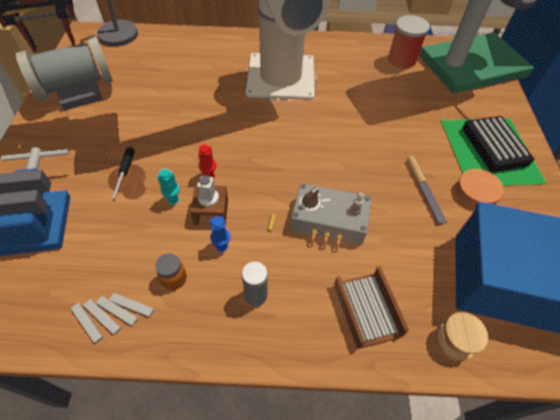

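View pics/side0.png

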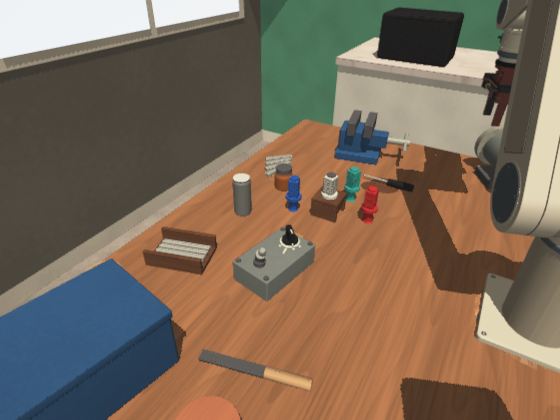

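The scene view shows the block at about (332,213), with the knob at (312,198) and the nipple at (360,203). The white gun is in its stand at (207,190), with red, blue and turquoise look-alikes around it. In the side view the knob is at (289,235), the nipple at (262,256) and the gun at (330,186).

Run:
```python
from h import *
ims=pickle.load(open("i0.pkl","rb"))
C=np.vstack([cloud(ims[n]).reshape(-1,3) for n in ims]); N=len(cloud(ims["scene"]).reshape(-1,3))
col=np.vstack([ims[n]["pixels"].reshape(-1,3) for n in ims]).astype(int)
w=cloud(ims["scene"])
for u,v,n in[(207,184,"gun"),(312,190,"knob"),(360,197,"nip"),(335,212,"blk"),(170,172,"turq"),(207,150,"red"),(217,220,"blue"),(270,222,"pin")]: print(n,w[v,u].round(0))
w2=cloud(ims["side"])
for u,v,n in[(330,178,"gun"),(289,232,"knob"),(262,252,"nip"),(270,268,"blk")]: print(n,w2[v,u].round(0))
# block top
for n in ims:
    c=cloud(ims[n]).reshape(-1,3); b=w[212,335]
    m=(abs(c[:,2]-60)<5)&(np.hypot(*(c[:,:2]-b[:2]).T)<140)
    r=cv2.minAreaRect(c[m][:,:2].astype(np.float32)); print(n,"block",m.sum(),r,np.median(c[m][:,2]))
    g=w[184,207]; q=np.hypot(*(c[:,:2]-g[:2]).T)<60
    for lo,hi in[(50,64),(66,82),(85,120),(120,150)]:
        s=c[q&(c[:,2]>lo)&(c[:,2]<hi)]
        if len(s)>3: print("gun",lo,hi,len(s),s.min(0).round(),s.max(0).round())
a=ims["scene"]["pixels"][170:250,180:400]; b=ims["side"]["pixels"][165:300,230:360]
cv2.imwrite("pics/c.png",np.vstack([cv2.resize(a,(720,262),interpolation=2),cv2.copyMakeBorder(cv2.resize(b,(325,337),interpolation=2),0,0,0,395,0)])[:,:,::-1])
```

```text
gun [ 570. -150.  128.]
knob [553.  92. 101.]
nip [574. 201. 111.]
blk [585. 150.  61.]
turq [ 520. -249.  105.]
red [ 452. -168.  114.]
blue [ 655. -118.  110.]
pin [588.  -5.   9.]
gun [ 556. -143.  127.]
knob [552. 103.  99.]
nip [561. 209. 111.]
blk [549. 196.  59.]
scene block 2343 ((569.7169799804688, 143.5273895263672), (180.00540161132812, 111.72526550292969), 79.37642669677734) 60.0363322090883
gun 50 64 622 [ 520. -197.   50.] [ 604. -116.   64.]
gun 66 82 140 [ 545. -180.   66.] [ 586. -133.   82.]
gun 85 120 159 [ 549. -174.   85.] [ 580. -139.  120.]
gun 120 150 157 [ 548. -173.  120.] [ 579. -139.  135.]
side block 1965 ((566.1879272460938, 145.7673797607422), (182.07801818847656, 110.16336059570312), 79.09491729736328) 59.76063220243327
gun 50 64 336 [ 518. -197.   50.] [ 602. -112.   64.]
gun 66 82 95 [ 536. -169.   66.] [ 581. -130.   82.]
gun 85 120 147 [ 542. -170.   85.] [ 577. -137.  120.]
gun 120 150 81 [ 543. -170.  120.] [ 576. -138.  133.]
```

View pics/c.png

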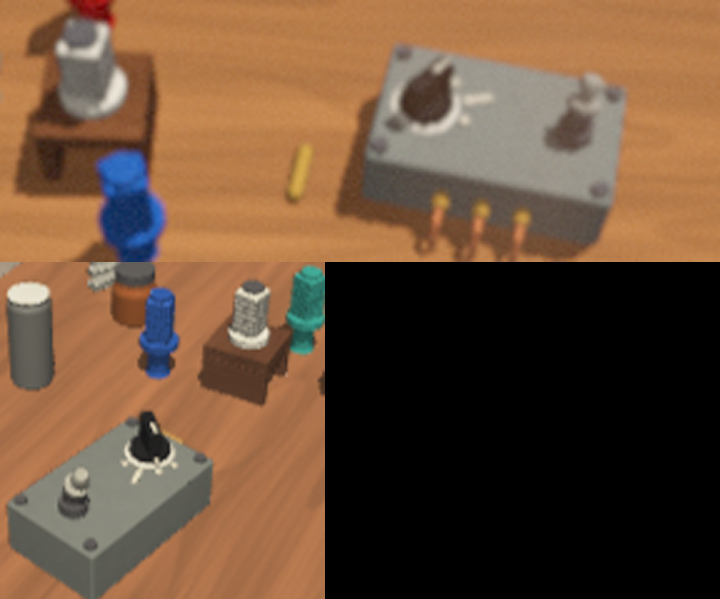

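The knob's pointer is towards the robot and the long mark points to +y. The nipple leans towards the robot. I'll move the wrist over the block along an arc.

Emit:
step_arm(
  plan=[
    [1, 1, -0.05, -0.04, 0, 0, -0.667],
    [1, 1, -0.05, -0.04, 0, 0, -0.667],
    [1, 1, -0.05, -0.04, 0, 0, -0.667],
    [1, 1, -0.05, -0.04, 0, 0, -0.667],
    [1, 1, -0.05, -0.04, 0, 0, -0.667],
    [1, 1, -0.05, -0.04, 0, 0, -0.667],
    [1, 1, -0.05, -0.04, 0, 0, -0.667],
    [1, 1, -0.05, -0.04, 0, 0, -0.667],
    [1, 1, -0.05, -0.04, 0, 0, -0.667],
    [1, 1, -0.05, -0.04, 0, 0, -0.667],
    [1, 1, -0.05, -0.04, 0, 0, -0.667],
    [1, 1, -0.05, -0.04, 0, 0, -0.667],
    [1, 1, -0.05, -0.04, 0, 0, -0.667],
    [1, 1, -0.05, -0.04, 0, 0, -0.667],
    [1, 1, -0.05, -0.04, 0, 0, -0.667],
    [1, 1, -0.05, -0.04, 0, 0, -0.667],
    [1, 1, -0.05, -0.04, 0, 0, -0.667],
    [1, 0, 0, 0, 0, 0, 0],
  ],
)

```text
t: 2.4
ee_pos: [612.7, 90.5, 256.5]
orientation: [-2.064, -2.368, -0.0]
ft_force: [-0.1, 0.5, 0.7]
width: 88.0
grasp_force: 0.0
```

Run:
```python
from h import *
im=grab("wrist"); pickle.dump(im,open("w1.pkl","wb")); save(im,"pics/w1.png"); print(get_obs()["qpos"].round(3) if hasattr(get_obs()["qpos"],'round') else get_obs()["qpos"]); print(pose().round(3))
```

```text
[ 0.125  0.38   1.613 -0.     1.149 -0.01 ]
[[-1.35000e-01  9.91000e-01 -0.00000e+00  6.12904e+02]
 [ 9.91000e-01  1.35000e-01 -0.00000e+00  8.87300e+01]
 [-0.00000e+00 -0.00000e+00 -1.00000e+00  2.56452e+02]
 [ 0.00000e+00  0.00000e+00  0.00000e+00  1.00000e+00]]
```

View pics/w1.png

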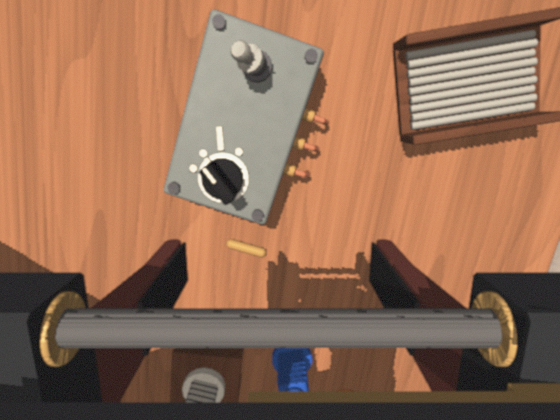

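The wrist view shows the knob at (222,180), with its pointer line running to (203,162). The marks are dots at (193,168), (203,153) and (239,152), and the long mark at (220,138). The nipple runs from its base at (258,68) to its head at (241,50).

```bash
python3 - <<'E'
from h import *
ims=pickle.load(open("i0.pkl","rb")); im=pickle.load(open("w1.pkl","rb")); w=cloud(im)
c=w.reshape(-1,3); 
m=(abs(c[:,2]-60)<4)&(np.hypot(c[:,0]-568,c[:,1]-144)<140)
print("block wrist",cv2.minAreaRect(c[m][:,:2].astype(np.float32)))
for u,v in[(193,168),(203,153),(220,138),(239,152)]: print("mark",plane(im,u,v,60).round(1))
k=np.array([558,90.])
q=np.hypot(*(c[:,:2]-k).T)<32
for lo,hi in[(92,106),(75,85),(66,74)]:
    s=c[q&(c[:,2]>lo)&(c[:,2]<hi)]; print(lo,len(s),np.median(s[:,2]).round(1), cv2.minAreaRect(s[:,:2].astype(np.float32)))
print("pointer ends",plane(im,203,162,99).round(1),plane(im,216,182,99).round(1))
for n,I in(("w",im),("scene",ims["scene"]),("side",ims["side"])):
    c=cloud(I).reshape(-1,3); q=(np.hypot(c[:,0]-572,c[:,1]-203)<32)
    for lo,hi in[(72,82),(82,92),(92,100),(100,107),(107,120)]:
        s=c[q&(c[:,2]>lo)&(c[:,2]<hi)]
        if len(s)>2: print(n,lo,len(s),s.min(0).round(1),s.max(0).round(1),s.mean(0).round(1))
s=np.linalg.norm
E
python3 - <<'E'
from h import *
im=pickle.load(open("w1.pkl","rb")); d=im["pixels"]
a=cv2.resize(d[5:100,195:300],(420,380),interpolation=2); b=cv2.resize(d[360:420,150:260],(380,207),interpolation=2); b=cv2.copyMakeBorder(b,0,173,0,0,0)
cv2.imwrite("pics/c2.png",np.hstack([a,b])[:,:,::-1])
E
```

```text
block wrist ((568.1739501953125, 143.63864135742188), (179.84176635742188, 109.75489044189453), 79.1640396118164)
mark [526.9  95.4  60. ]
mark [535.5 111.5  60. ]
mark [550.7 128.2  60. ]
mark [570.5 117.3  60. ]
92 699 98.4 ((557.7067260742188, 89.72660827636719), (14.290668487548828, 40.05406188964844), 44.1408805847168)
75 93 79.5 ((561.9075317382812, 94.83175659179688), (2.774340867996216, 38.58368682861328), 47.28349304199219)
66 633 69.6 ((557.5742797851562, 90.12608337402344), (41.16597366333008, 40.4385986328125), 7.2864203453063965)
pointer ends [543.6 108.6  99. ] [556.6  92.4  99. ]
w 72 82 [569.2 184.4  72. ] [591.4 209.1  81.7] [583.6 193.6  73. ]
w 82 107 [563.3 187.6  82.2] [587.9 211.   91.9] [582.3 194.1  87. ]
w 92 410 [564.6 187.6  92. ] [585.8 211.1 100. ] [577.2 197.6  96.3]
w 100 45 [561.4 194.2 100. ] [583.3 209.9 107. ] [573.7 198.9 103.1]
w 107 339 [559.5 194.4 107.1] [575.6 210.5 114.9] [567.9 201.8 111.4]
scene 72 36 [571.6 184.3  72.2] [593.1 207.7  81.9] [585.5 195.5  75.5]
scene 82 31 [566.4 188.8  82.6] [589.3 210.2  91.9] [584.2 196.2  87.3]
scene 92 48 [567.3 187.9  92.1] [587.1 209.3  99.8] [579.7 197.8  96.4]
scene 100 12 [571.3 195.4 100.2] [577.9 204.9 106.9] [574.9 199.7 103.4]
scene 107 33 [561.4 194.7 107.4] [576.7 209.  115.5] [570.5 201.8 111.1]
side 72 32 [563.6 193.7  72. ] [587.6 211.3  81.4] [573.9 204.6  75.2]
side 82 32 [561.6 192.3  82.3] [582.4 211.3  92. ] [568.8 204.6  89.2]
side 92 31 [565.2 194.2  92.1] [582.8 212.3  99.8] [575.4 205.4  95.6]
side 100 9 [558.8 201.1 104.3] [573.7 211.  106.9] [564.9 207.4 105.6]
side 107 34 [559.1 197.  107.6] [572.9 211.5 115.6] [564.8 205.  111.1]
```

View pics/c2.png

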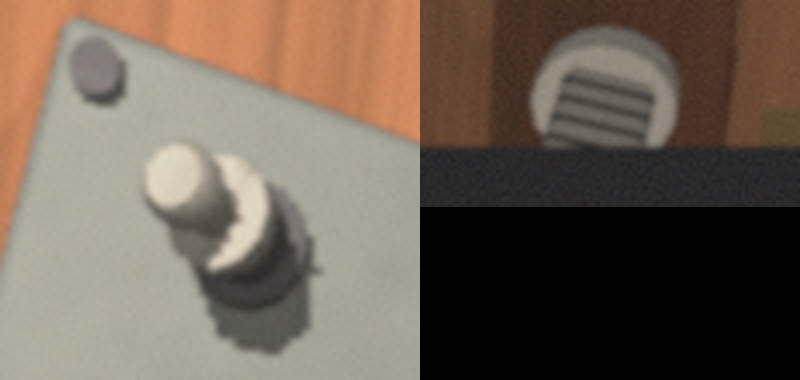

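The knob starts at 0.6, with the bar at 134° in world axes. I'll position above it, turn to match, and check.

Emit:
step_arm(
  plan=[
    [0, 0.06, -0.36, 0.8, 0, 0, 0],
    [0, 0.06, -0.36, 0.8, 0, 0, 0],
    [0, 0.05, -0.37, 0.8, 0, 0, 0],
    [0, 0, 0, 0, 0, 0, -1],
    [0, 0, 0, 0, 0, 0, -1],
    [0, 0, 0, 0, 0, 0, -1],
    [0, 0, 0, 0, 0, 0, -1],
    [0, 0, 0, 0, 0, 0, -1],
    [0, 0, 0, 0, 0, 0, -0.3],
    [0, 0, 0, 0, 0, 0, 0],
    [0, 0, 0, 0, 0, 0, 0],
  ],
)

```text
t: 3.82
ee_pos: [558.1, 88.3, 136.7]
orientation: [-1.229, -2.891, 0.0]
ft_force: [-0.1, -0.5, 0.4]
width: 44.1
grasp_force: 0.0
```

Run:
```python
from h import *
P=pose(); print(P.round(3), "yaw",np.arctan2(P[1,0],P[0,0]))
print("delta tool mm",P[:3,:3].T@(np.array([557.7,89.7,75])-P[:3,3]))
im=pickle.load(open("w1.pkl","rb")); t=plane(im,238.7,48.2,111.9); print("niptop",t, t-[578.5,197.6,82])
```

```text
[[ -0.694   0.72   -0.    558.126]
 [  0.72    0.694  -0.     88.302]
 [  0.     -0.     -1.    136.656]
 [  0.      0.      0.      1.   ]] yaw 2.337561567127467
delta tool mm [ 1.3012065   0.66758955 61.6559706 ]
niptop [566.10363307 203.47834654 111.9       ] [-12.39636693   5.87834654  29.9       ]
```

Emit:
step_arm(
  plan=[
    [0, 0.03, 0.01, 0.6, 0, 0, 0],
    [0, 0, 0, 0.63, 0, 0, 0],
    [0, 0, 0, 0, 0, 0, 0],
    [-1, 0, 0, 0, 0, 0, 0],
    [-1, 0, 0, 0, 0, 0, 0],
    [-1, 0, 0, 0, 0, 0, 0],
    [-1, 0, 0, 0, 0, 0, 0],
    [-1, 0, 0, 0, 0, 0, 0.6],
    [-1, 0, 0, 0, 0, 0, 0.6],
    [-1, 0, 0, 0, 0, 0, 0.6],
    [-1, 0, 0, 0, 0, 0, 0.6],
    [-1, 0, 0, 0, 0, 0, 0.6],
    [-1, 0, 0, 0, 0, 0, 0.6],
    [-1, 0, 0, 0, 0, 0, 0.6],
    [-1, 0, 0, 0, 0, 0, 0.6],
    [-1, 0, 0, 0, 0, 0, 0.3],
    [-1, 0, 0, 0, 0, 0, 0],
    [-1, 0, 0, 0, 0, 0, 0],
  ],
)

```text
t: 6.08
ee_pos: [557.1, 89.5, 76.1]
orientation: [2.04, 2.389, -0.001]
ft_force: [-3.4, -3.3, 6.8]
width: 13.9
grasp_force: 30.0
```

Run:
```python
from h import *
P=pose(); o=get_obs(); print(P[:3,3], "yaw",np.arctan2(P[1,0],P[0,0]),o["moment"],o["width"],o["grasp_force"])
```

```text
[557.11691941  89.51321831  76.05344121] yaw 1.727668968193196 [-0.64291688  0.42089329 -0.0076746 ] 13.866447189895574 30.00080555677414
```

Emit:
step_arm(
  plan=[
    [0, 0, 0, 0, 0, 0, 0],
    [0, 0, 0, 0, 0, 0, 0],
    [0, 0, 0, 0, 0, 0, 0],
    [0, 0, 0, -0.5, 0, 0, 0],
    [0, 0, 0, -0.9, 0, 0, 0],
    [1, 0, 0, -0.9, 0, 0, 0],
    [1, 0, 0, -1, 0, 0, 0],
    [1, -0.9, -0.12, -0.1, 0, 0, 0],
    [1, -0.9, -0.12, 0, 0, 0, 0],
    [1, -0.9, -0.12, 0, 0, 0, 0],
    [1, -0.9, -0.12, 0, 0, 0, 0],
    [1, -0.9, -0.12, 0, 0, 0, 0],
    [1, -0.9, -0.12, 0, 0, 0, 0],
    [1, -0.7, -0.12, 0, 0, 0, 0],
    [1, 0, 0, 0, 0, 0, 0],
    [1, 0, 0, 0, 0, 0, 0],
  ],
)

```text
t: 8.07
ee_pos: [563.3, -217.2, 244.9]
orientation: [-2.041, -2.388, -0.0]
ft_force: [0.8, 0.2, 0.5]
width: 87.9
grasp_force: 0.0
```

Run:
```python
from h import *
im=grab("wrist"); pickle.dump(im,open("w2.pkl","wb")); save(im,"pics/w2.png"); print(pose().round(3))
for n in("scene","side"):
    I=grab(n); c=cloud(I).reshape(-1,3); s=c[(np.hypot(c[:,0]-557.8,c[:,1]-89.7)<32)&(c[:,2]>92)&(c[:,2]<105)]; print(n,len(s),cv2.minAreaRect(s[:,:2].astype(np.float32)))
```

```text
[[-1.57000e-01  9.88000e-01 -1.00000e-03  5.63370e+02]
 [ 9.88000e-01  1.57000e-01  1.00000e-03 -2.16776e+02]
 [ 1.00000e-03 -0.00000e+00 -1.00000e+00  2.44973e+02]
 [ 0.00000e+00  0.00000e+00  0.00000e+00  1.00000e+00]]
scene 96 ((559.5751953125, 89.73664855957031), (14.591104507446289, 38.70826721191406), 7.744349479675293)
side 70 ((555.9544067382812, 90.96943664550781), (13.928396224975586, 41.7826042175293), 10.20483684539795)
```

View pics/w2.png

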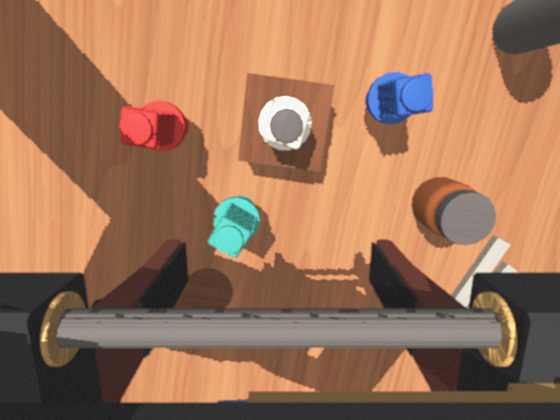

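The selector is at the long mark, since the bar measures about 99°. The wrist view shows the gun's cap at (287,123), seen almost straight from above, in its stand.

Run:
```python
from h import *
im=pickle.load(open("w2.pkl","rb")); w=cloud(im); P=im["T"]
c=w.reshape(-1,3); q=np.hypot(c[:,0]-562,c[:,1]+155)<60
for lo,hi in[(54,63),(66,75),(85,124),(123.5,128.5),(129,140),(100,140)]:
    s=c[q&(c[:,2]>lo)&(c[:,2]<hi)]
    if len(s)>5: print(lo,hi,len(s),np.median(s[:,2]).round(1),cv2.minAreaRect(s[:,:2].astype(np.float32)))
print(plane(im,287,123,132))
a=im["pixels"][60:190,225:350]; cv2.imwrite("pics/c3.png",cv2.resize(a,(576,600),interpolation=2)[:,:,::-1])
```

```text
54 63 5321 59.8 ((560.385986328125, -156.9624786376953), (80.1827621459961, 80.22516632080078), 1.3580594062805176)
66 75 617 69.8 ((560.1883544921875, -156.62400817871094), (46.756568908691406, 46.47600173950195), 35.20423889160156)
85 124 126 122.7 ((560.1354370117188, -156.9416961669922), (30.529844284057617, 30.478675842285156), 81.28699493408203)
123.5 128.5 555 125.3 ((560.114990234375, -156.87496948242188), (29.398540496826172, 29.690187454223633), 80.36308288574219)
129 140 937 131.8 ((560.3018798828125, -156.6140899658203), (24.647104263305664, 24.65101432800293), 8.6096830368042)
100 140 1593 130.9 ((560.1354370117188, -156.9416961669922), (30.529844284057617, 30.478675842285156), 81.28699493408203)
[ 560.32506627 -154.98599281  132.        ]
```

View pics/c3.png

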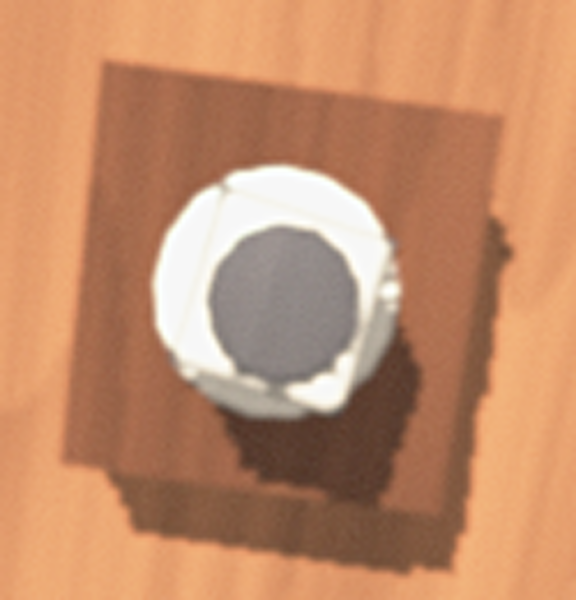

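Emit:
step_arm(
  plan=[
    [0.3, 0.6, 0.06, 0.6, 0, 0, 0],
    [0.3, 0.6, 0.06, 0.6, 0, 0, 0],
    [0.3, 0, 0, 0.6, 0, 0, 0.9],
    [0.3, 0, 0, 0, 0, 0, 0.9],
    [0.3, 0, 0, 0, 0, 0, 0.85],
    [0.3, 0, 0, 0, 0, 0, 0],
    [0.3, 0, 0, 0, 0, 0, 0],
  ],
)

```text
t: 9.1
ee_pos: [560.2, -157.1, 155.3]
orientation: [2.39, 2.038, 0.0]
ft_force: [0.3, 0.0, 0.0]
width: 56.8
grasp_force: 0.0
```

Run:
```python
from h import *
P=pose(); print(P[:3,3].round(1),"yaw",np.degrees(np.arctan2(P[1,0],P[0,0])))
print("delta tool mm",(P[:3,:3].T@(np.array([560.2,-156.8,75.3])-P[:3,3])).round(2))
```

```text
[ 560.2 -157.1  155.3] yaw 80.9107773720956
delta tool mm [ 2.600e-01 -4.000e-02  8.005e+01]
```

Emit:
step_arm(
  plan=[
    [0.3, 0, 0, 0.6, 0, 0, 0],
    [0.3, 0, 0, 0.6, 0, 0, 0],
    [0.3, 0, 0, 0.4, 0, 0, 0],
    [0.3, 0, 0, 0, 0, 0, 0],
    [0.3, 0, 0, 0, 0, 0, 0],
    [-1, 0, 0, 0, 0, 0, 0],
    [-1, 0, 0, 0, 0, 0, 0],
    [-1, 0, 0, 0, 0, 0, 0],
    [-1, 0, 0, 0, 0, 0, 0],
    [-1, 0, 0, 0, 0, 0, 0],
    [-1, 0, 0, -0.5, 0, 0, 0],
    [-1, 0, 0, -0.6, 0, 0, 0],
    [-1, 0, 0, -0.8, 0, 0, 0],
    [-1, 0, 0, -0.9, 0, 0, 0],
    [-1, 0, 0, -0.4, 0, 0, 0],
    [-1, 0, 0, 0, 0, 0, 0],
    [-1, 0, 0, 0, 0, 0, 0],
    [-1, 0, 0, 0, 0, 0, 0],
  ],
)

```text
t: 11.35
ee_pos: [559.2, -157.3, 233.5]
orientation: [-2.391, -2.034, 0.002]
ft_force: [0.0, 0.9, -3.0]
width: 30.0
grasp_force: 30.0
```

Run:
```python
from h import *
P=pose(); print(P.round(3), get_obs()["width"],get_obs()["qpos"])
I={}
for n in("scene","side","wrist"):
    I[n]=grab(n); c=cloud(I[n]).reshape(-1,3); q=np.hypot(c[:,0]-560.2,c[:,1]+156.8)<45
    for lo,hi in[(135,152),(154,166),(175,190)]:
        s=c[q&(c[:,2]>lo)&(c[:,2]<hi)]
        if len(s)>5: print(n,lo,hi,len(s),s.min(0).round(1),s.max(0).round(1))
pickle.dump(I,open("w3.pkl","wb"))
# target
top=np.array([566.1,203.5,111.9]); z=np.array([-12.4,5.9,29.9]); z/=np.linalg.norm(z); print("tilt",z,np.degrees(np.arccos(z[2])))
```

```text
[[ 1.61000e-01  9.87000e-01 -3.00000e-03  5.59218e+02]
 [ 9.87000e-01 -1.61000e-01  1.00000e-03 -1.57276e+02]
 [ 0.00000e+00 -3.00000e-03 -1.00000e+00  2.33475e+02]
 [ 0.00000e+00  0.00000e+00  0.00000e+00  1.00000e+00]] 30.012249833456117 [-2.94648004e-01  3.47765720e-01  1.71837020e+00  3.13785287e-06
  1.07833734e+00 -1.33370282e-01]
scene 175 190 65 [ 556.  -169.   177.6] [ 576.  -141.4  189.9]
side 175 190 49 [ 543.7 -163.6  177.3] [ 572.  -140.7  189.8]
wrist 175 190 77 [ 551.9 -146.5  177.3] [ 572.  -141.1  182.4]
tilt [-0.3768701   0.17931723  0.90874323] 24.667751048001175
```

Emit:
step_arm(
  plan=[
    [-1, 0.84, 0, 0, 0, 0, -0.61],
    [-1, 0.84, 0, 0, 0, 0, -0.61],
    [-1, 0.84, 0, 0, 0, 0, -0.61],
    [-1, 0.84, 0, 0, 0, 0, -0.61],
    [-1, 0.84, 0, 0, 0, 0, -0.61],
    [-1, 0.84, 0, 0, 0, 0, -0.61],
    [-1, 0.84, 0, 0, 0, 0, -0.61],
    [-1, 0.84, 0, 0, 0, 0, -0.61],
    [-1, 0.84, 0, 0, 0, 0, -0.61],
    [-1, 0, 0, 0, 0, 0, 0],
    [-1, 0, 0, 0, 0, 0, 0],
  ],
)

```text
t: 12.88
ee_pos: [511.5, 210.4, 235.0]
orientation: [1.606, 2.7, -0.001]
ft_force: [0.7, 0.4, -2.6]
width: 30.2
grasp_force: 30.0
```

```bash
cat >> h.py <<'E'
top=np.array([566.1,203.5,111.9]); nz=np.array([-12.4,5.9,29.9]); nz/=np.linalg.norm(nz)
def togo(hover,lat=(0,0,0),seat=43.3):
    P=pose(); a=P[:3,2]; b=-nz; ax=np.cross(a,b); s=np.linalg.norm(ax); rv=ax/max(s,1e-9)*np.arctan2(s,a@b)
    print("pos",P[:3,3].round(1),"angle",np.degrees(np.linalg.norm(rv)).round(2),"rot units",(P[:3,:3].T@rv/.12).round(3))
    tgt=top+nz*(seat+hover); print("shift tool units now-frame",(P[:3,:3].T@(tgt-P[:3,3])/50).round(3))
    print("qpos",np.round(get_obs()["qpos"],2),"f",np.round(get_obs()["ft_force"],1))
E
python3 - <<'E'
from h import *
togo(40)
E
```

```text
pos [511.5 210.4 235. ] angle 24.67 rot units [-2.114 -2.899 -0.   ]
shift tool units now-frame [-0.08   0.486  0.947]
qpos [ 0.37  0.3   1.78 -0.    1.06 -0.13] f [ 0.7  0.4 -2.6]
```

Emit:
step_arm(
  plan=[
    [-1, -0.08, 0.486, 0.3, 0, 0, 0],
    [-1, 0, 0, 0, -0.528, -0.725, 0],
    [-1, 0, 0, 0, -0.528, -0.725, 0],
    [-1, 0, 0, 0, -0.529, -0.725, 0],
    [-1, 0, 0, 0, -0.529, -0.724, 0],
    [-1, 0, 0, 0, 0, 0, 0],
    [-1, 0, 0, 0, 0, 0, 0],
    [-1, 0, 0, 0, 0, 0, 0],
  ],
)

```text
t: 13.88
ee_pos: [535.6, 218.2, 220.5]
orientation: [1.389, 2.33, 0.056]
ft_force: [0.1, -0.0, -3.5]
width: 29.9
grasp_force: 30.0
```

Run:
```python
from h import *
togo(20)
I={n:grab(n) for n in("scene","side","wrist")}; pickle.dump(I,open("w4.pkl","wb"))
def cr(im,P,s):
    T=np.linalg.inv(im["T"]); p=T[:3,:3]@P+T[:3,3]; u=int(p[0]/p[2]*im["fx"]+im["cx"]); v=int(p[1]/p[2]*im["fy"]+im["cy"]); print(u,v)
    u=min(max(u,s),560-s);v=min(max(v,s),420-s); return cv2.resize(im["pixels"][v-s:v+s,u-s:u+s],(390,390),interpolation=2)
cv2.imwrite("pics/c4.png",np.hstack([cr(I["scene"],top,50),cr(I["side"],top,50)])[:,:,::-1]); save(I["wrist"],"pics/w4.png")
```

```text
pos [535.6 218.2 220.5] angle 0.04 rot units [-0.    -0.006 -0.   ]
shift tool units now-frame [ 0.233 -0.175  0.991]
qpos [ 0.55  0.28  1.93 -0.53  0.76  0.42] f [ 0.1 -0.  -3.5]
360 193
261 249
```

View pics/c4.png

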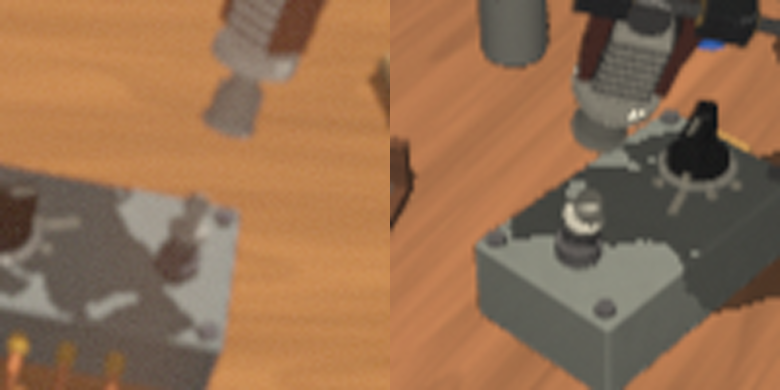

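View pics/w4.png

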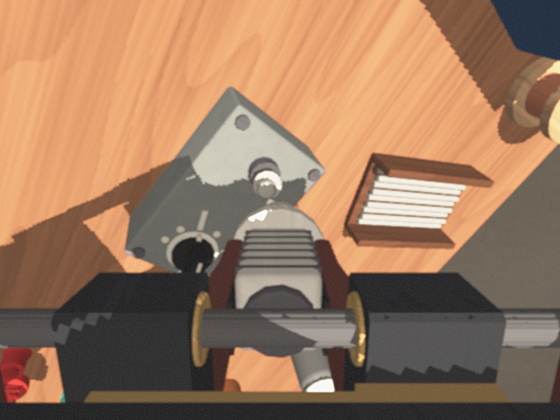

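In both views the nose hangs above and to one side of the nipple. In the wrist view the nipple's head is at (266,182). I'll refine both from the depth data.

Run:
```python
from h import *
from scipy.optimize import least_squares
I=pickle.load(open("w4.pkl","rb")); I1=pickle.load(open("w1.pkl","rb")); P=pose(); i0=pickle.load(open("i0.pkl","rb"))
# nipple head: cylinder fit r=8 on side + top plane, points along predicted axis 25..33
def fit(C,name):
    c=C.reshape(-1,3); d=c-top; a=d@nz; r=np.linalg.norm(d-np.outer(a,nz),axis=1)
    t=(abs(a)<2.5)&(r<6); s=c[t]; 
    if t.sum()>8:
        m=s.mean(0); n=np.linalg.svd(s-m)[2][2]; n*=np.sign(n[2]); print(name,"top n",t.sum(),"mean off",((m-top)@nz).round(2),"normal",n.round(3),"deg",np.degrees(np.arccos(n@nz)).round(1))
    return
for n,im in(("w1",I1),("w4",I["wrist"]),("scene",i0["scene"]),("side",i0["side"])):
    fit(cloud(im),n)
    # bright head-top pixels: contour centroid of all points with a>-1.5
    c=cloud(im).reshape(-1,3); d=c-top; a=d@nz; lat=d-np.outer(a,nz); r=np.linalg.norm(lat,axis=1); t=(a>-1.2)&(a<3)&(r<14)
    if t.sum()>5:
        e1=np.cross([0,0,1],nz);e1/=np.linalg.norm(e1);e2=np.cross(nz,e1)
        q=np.c_[lat[t]@e1,lat[t]@e2].astype(np.float32); cc,rr=cv2.minEnclosingCircle(q); print("  circle",np.round(cc,2),round(rr,2),"world",(e1*cc[0]+e2*cc[1]).round(1))
# nose fit in tool frame
for n in("scene","side"):
    c=cloud(I[n]).reshape(-1,3); q=(c-P[:3,3])@P[:3,:3]; t=(q[:,2]>44)&(q[:,2]<55)&(np.hypot(q[:,0],q[:,1])<24); s=q[t]
    f=least_squares(lambda p:np.hypot(s[:,0]-p[0],s[:,1]-p[1])-16.5,[0,0],loss="soft_l1"); print(n,len(s),f.x.round(2),q[(np.hypot(q[:,0],q[:,1])<20)][:,2].clip(0,60).max())
```

```text
w1 top n 168 mean off -0.1 normal [-0.358  0.157  0.92 ] deg 1.8
  circle [0.66 0.41] 7.56 world [ 0.1 -0.8  0.2]
w4 top n 182 mean off 0.26 normal [-0.383  0.171  0.908] deg 0.6
  circle [ 0.34 -0.73] 7.53 world [-0.7 -0.  -0.3]
scene top n 11 mean off -0.29 normal [-0.373  0.153  0.915] deg 1.5
  circle [-0.91  1.71] 7.49 world [1.8 0.2 0.7]
side top n 18 mean off 0.62 normal [-0.205  0.256  0.945] deg 11.0
  circle [-0.35 -2.01] 7.16 world [-1.5  1.1 -0.8]
scene 69 [ 2.4  -0.63] 60.0
side 60 [-2.1  -0.78] 60.0
```

Nipple position is confirmed to within 1 mm. I'll move in line with it at a 14 mm standoff.

Emit:
step_arm(
  plan=[
    [-1, 0.12, -0.09, 0.5, 0, 0, 0],
    [-1, 0.113, -0.085, 0.49, 0, 0, 0],
    [-1, 0, 0, 0.12, 0, 0, 0],
    [-1, 0, 0, 0, 0, 0, 0],
    [-1, 0, 0, 0, 0, 0, 0],
    [-1, 0, 0, 0, 0, 0, 0],
  ],
)

```text
t: 14.78
ee_pos: [543.9, 214.5, 164.6]
orientation: [1.387, 2.33, 0.057]
ft_force: [0.4, 0.7, -3.3]
width: 29.4
grasp_force: 30.0
```

Run:
```python
from h import *
from scipy.optimize import least_squares
togo(-10.5)
P=pose(); e1=P[:3,0]; e2=P[:3,1]
i0=pickle.load(open("i0.pkl","rb"))
for n in("scene","side"):
    im=grab(n); c=cloud(im).reshape(-1,3); q=(c-P[:3,3])@P[:3,:3]; t=(q[:,2]>44)&(q[:,2]<55)&(np.hypot(q[:,0],q[:,1])<24); s=q[t]
    f=least_squares(lambda p:np.hypot(s[:,0]-p[0],s[:,1]-p[1])-16.5,[0,0],loss="soft_l1")
    # nipple head cylinder in same camera, same frame
    c=cloud(i0[n]).reshape(-1,3); q=(c-top)@P[:3,:3]; t=(q[:,2]>1)&(q[:,2]<8)&(np.hypot(q[:,0],q[:,1])<12); s2=q[t]
    g=least_squares(lambda p:np.hypot(s2[:,0]-p[0],s2[:,1]-p[1])-8,[0,0],loss="soft_l1"); print(n,len(s),len(s2),f.x.round(2),g.x.round(2),(f.x-g.x).round(2))
```

```text
pos [543.9 214.5 164.6] angle 0.1 rot units [ 0.014 -0.002  0.   ]
shift tool units now-frame [-0.013 -0.001  0.508]
qpos [ 0.54  0.38  1.96 -0.61  0.65  0.5 ] f [ 0.4  0.7 -3.3]
scene 63 20 [ 2.7  -0.75] [ 0.49 -0.49] [ 2.21 -0.26]
side 51 18 [-2.14 -1.39] [ 0.23 -1.23] [-2.37 -0.17]
```

Emit:
step_arm(
  plan=[
    [-1, -0.01, 0, 0.09, 0, 0, 0],
    [-1, 0, 0, 0.09, 0, 0, 0],
    [-1, 0, 0, 0.08, 0, 0, 0],
    [-1, 0, 0, 0.04, 0, 0, 0],
    [-1, 0, 0, 0.04, 0, 0, 0],
    [-1, 0, 0, 0.04, 0, 0, 0],
    [-1, 0, 0, 0.04, 0, 0, 0],
    [-1, 0, 0, 0, 0, 0, 0],
    [-1, 0, 0, 0, 0, 0, 0],
  ],
)

```text
t: 16.0
ee_pos: [551.5, 209.9, 144.8]
orientation: [1.387, 2.331, 0.055]
ft_force: [-5.7, 0.7, 4.8]
width: 30.1
grasp_force: 30.0
```

Run:
```python
from h import *
togo(-10.5); print("axial N",(get_obs()["ft_force"]-np.array([.2,.3,-3.3]))@nz)
```

```text
pos [551.5 209.9 144.8] angle 0.01 rot units [ 0.    -0.001  0.   ]
shift tool units now-frame [-0.007  0.016  0.075]
qpos [ 0.52  0.41  1.96 -0.64  0.62  0.53] f [-5.7  0.7  4.8]
axial N 9.66784721840438
```

Emit:
step_arm(
  plan=[
    [-1, 0, 0, 0.025, 0, 0, 0],
    [-1, 0, 0, 0.025, 0, 0, 0],
    [-1, 0, 0, 0.025, 0, 0, 0],
    [-1, 0, 0, 0, 0, 0, 0],
    [-1, 0, 0, 0, 0, 0, 0],
    [-1, 0, 0, 0, 0, 0, 0],
  ],
)

```text
t: 16.75
ee_pos: [552.9, 209.3, 141.5]
orientation: [1.387, 2.331, 0.055]
ft_force: [-6.2, 1.5, 5.3]
width: 29.7
grasp_force: 30.0
```

Run:
```python
from h import *
togo(-10.5)
for k in range(3):
    P=pose(); f=get_obs()["ft_force"]; print("axial N",(f-np.array([.2,.3,-3.3]))@nz,"tool",(P[:3,:3].T@(f-np.array([.2,.3,-3.3]))).round(1))
    im=grab("side" if k else "scene"); c=cloud(im).reshape(-1,3); q=(c-P[:3,3])@P[:3,:3]
    # collar front (r 17..23) and sleeve mouth edge along tool z
    r=np.hypot(q[:,0],q[:,1]); s=q[(r<26)&(q[:,2]>0)&(q[:,2]<60)]
    h,_=np.histogram(s[:,2],np.arange(0,62,2)); print(h)
    if k==1: cv2.imwrite("pics/c5.png",np.hstack([cv2.resize(im["pixels"][200:300,210:310],(390,390),interpolation=2),cv2.resize(im0["pixels"][145:245,310:410],(390,390),interpolation=2)])[:,:,::-1])
    im0=im
```

```text
pos [552.9 209.3 141.5] angle 0.01 rot units [ 0.001 -0.001 -0.   ]
shift tool units now-frame [-0.007  0.016  0.003]
qpos [ 0.52  0.42  1.96 -0.64  0.61  0.53] f [-6.2  1.5  5.3]
axial N 10.42058721554275 tool [  0.7  -2.6 -10.4]
[ 9  8 28 41 17 17 16  8  3  0  2  8 11  8 11  6  8  9 12 11 15 10  5  0
  0 12 12 11  6  2]
axial N 10.051855911148195 tool [  1.   -2.6 -10.1]
[ 7  9 37 40  8 11  7  9  0  0  0  0  0  0  0  0  0  5  4 10 11  6  5  0
  0  0  3  4  0  0]
axial N 10.195499434952884 tool [  0.2  -2.9 -10.2]
[ 8 13 39 36 14  6  8  6  1  0  0  0  0  0  0  0  1  2  7  7 11 12  1  0
  0  0  4  3  0  0]
```

View pics/c5.png

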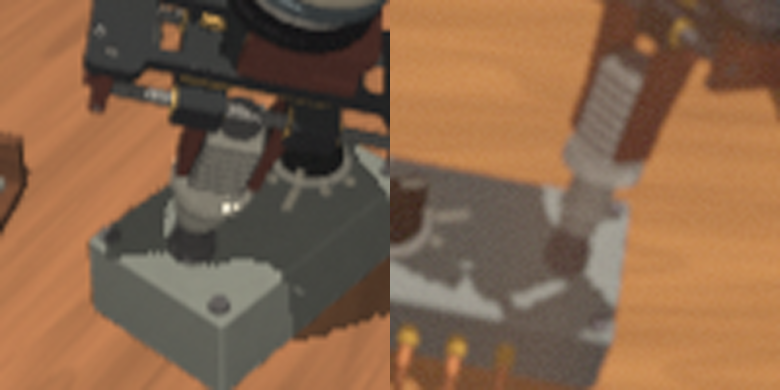

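Run:
```python
from h import *
for n in("scene","side"):
    I=grab(n); c=cloud(I).reshape(-1,3); s=c[(np.hypot(c[:,0]-557.8,c[:,1]-89.7)<24)&(c[:,2]>90)&(c[:,2]<103)]; print(n,len(s),cv2.minAreaRect(s[:,:2].astype(np.float32)) if len(s) else "")
P=pose(); q=P[:3,:3].T@(np.array([557.8,89.7,99])-P[:3,3]); print("knob top in tool",q, get_obs()["grasp_force"])
```

```text
scene 105 ((559.8533935546875, 89.78290557861328), (15.414953231811523, 38.50987243652344), 10.850120544433594)
side 0 
knob top in tool [-88.97176817 -66.19406649  61.91632532] 29.995492100715637
```

```bash
python3 -c "
from workcell import ctrl; print(ctrl.close_job())"
```

```text
the job is handed in; nothing more can be done
None
```

I handed the job in with the selector at the long mark and the gun gripped and pressed in line on the nipple, its nose pushed back about 10.5 mm at about 10 N; the hand-in gave no verdict.

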